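Lay the tall pigment bottle in its cradle, label to the code reader

ROBOT

A 6-joint arm with a two-finger parallel gripper is mounted at the origin on the work surface. World frame = base frame: x ahead of the robot, y to its left, z up, the work surface at z = 0. Lengths are in m, angles in degrees, forces in N, time in s.
With the tool pointing down it reaches from about 0.375 to 0.75 m from the base axis. Payload 9 kg.
Tool frame: the origin (TCP) lies midway between the tips of the shut fingers; the grasp point (between the pads) lies 19 mm behind it; z points along the fingers, y is the line along which they close (so a half turn about z gives the same grasp; the last joint's range is limited). The gripper opens to 85 mm and grips with 20 to 120 N. Pads are 22 mm wide; open, the fingers measure 114 mm over their backs; the gripper's body (76 mm by 85 mm) begins 54 mm behind the grasp point. The pads swing forward as they close: fully open they stand 13 mm farther back than shut.
Start: joints at [-84.265, 5.964, 5.575, 89.605, 0, 77.527], TCP at [0.187, -0.57, 0.231] pointing down, gripper open.
Joint ranges: [-171.21, 171.21], [-48.23, 106.86], [-62.78, 66.21], [-105.2, 120.99], [-86.42, 89.51], [-180, 180]. Speed limits (degrees/s): [127.2, 127.2, 147.25, 180, 180, 180].

INTERFACE

Orientations are given as [roll, pitch, yaw] about the fixed x, y, z axes, in that order (R = Rz(yaw) Ry(pitch) Rx(roll)).
In Python, from workcell import env gives the robot as it stands. The module is installed in compiled form; this text tells all that it offers.
- The arm moves only by the tool jog_arm, never from a script. Its argument "motion" is a list of rows, each a list of 3 entries, a list of its own where there are three numbers: the shift along the tool's x, y, z in mm, then the turn about the tool's z in rad, then the opening, from -1 (shut) to 1 (fully open). A call has exactly 8 rows; each row shifts and turns the commanded pose from where the row before left it, along the tool's axes as they then stand; what a row does not reach is not made up. A row lasts 1/12 s, in which the tool goes at most 41.7 mm and 7.16 degrees, less where a joint would pass 70% of its speed; a pose out of reach is approached as far as the arm can. A call with a gripper value outside its range is refused whole. The fingers move at their own pace and stop on an object; the grip force is fixed at half the most. Time passes only in rows, so rows that do not move let the fingers close, or fill a call up. It gives the time, the measured TCP pose, the force, the opening and the grip force at its end, in the units of the state.
- env.sense(): the state, without advancing time (a new reading comes with each control period).
- env.camera(name): name is "scene" or "top" or "wrist"; returns the picture (480x640x3 uint8, red, green, blue); there is no depth.
- env.calibration(name): a dict with "vertical_fov" (degrees; the focal length in pixels is half the picture's height over the tangent of half this angle, whatever the lens; pixels are square), "cx", "cy" (the principal point, pixels), "k1" (the pictures are not rectified: a ray, as slopes to the right and down, at radius r is drawn at 1 + k1 r^2 times it, then the intrinsics apply), "camera_from_world" (4x4, takes a point from world to camera coordinates). Camera axes: x right, y down, z forward; pixel columns grow to the right and rows downward; lengths in m; the calibration is good to about 2 mm. A picture is of the moment at which its call begins: read the wrist's pose just before it. calibration takes no time and is no camera call; for the wrist camera it gives the pose at the moment of the call.
- env.finish_job(): hands the job in; it is judged then, once.
The state is a dict: "time_s": time; "joints": joint angles; "qvel": joint speeds; "joint_efforts": joint torques, N m; "ee_pos": TCP position; "ee_rot": TCP orientation; "ft_force": force on the tool from outside, world axes, zero at the start; "torque": the same for the moment, N m; "opening": opening from 0.0 (shut) to 1.0 (fully open); "finger_force": force on a finger pad.
Only numpy, scipy, OpenCV 4.12 (cv2) and the standard library are available. Lean on these libraries where they do the work, as an engineer would, in place of code of your own. Each camera call takes 0.05 s, during which the arm holds its last target. There are 200 camera calls.

TASK

Lay the tall pigment bottle on its side between the rails of the wooden cradle, its cap pointing at the end stop and pushed up against it, and with the paper label facing sideways squarely to the round code reader beside the cradle. Leave the short bottle, the spray can, the brush jar and the paint tin standing where they are, and let go of the bottle.

Things in the scene. Friction and masses are not known exactly. Their poses are not given: they have to be found in the camera images.
- bottle: The tall pigment bottle: dark brown plastic, closed, about 350 g, starts upright, turned any way. Origin: centre of its underside; z along its axis to the cap. Body 62 mm in diameter up to 115 mm, shoulder to a 30 mm neck at 145 mm, cap to 180 mm. Centre of mass about 75 mm up. Pushed at the cap it tips on its foot's edge (past about 22 degrees it topples by itself); pushed low it slides.
- cap (a point): Centre of the tall bottle's black round cap, 166 mm above its underside on the axis. The cap is 34 mm in diameter and reaches from 152 to 180 mm.
- label (a point): Centre of the white paper label on the tall bottle's surface: 31 mm from the axis on the bottle's own +x side, 70 mm above its underside. The label covers about 100 degrees of the body, 20 to 115 mm up; in its middle a 14 mm wide paper tongue runs on up the shoulder, visible from above.
- cradle: Wooden cradle, fixed. Origin: on the bench, middle of its open mouth; x level from the mouth to the end stop, z up. Two rails 14 mm wide, 17.5 mm high, run from x = 0 to 205 mm, 51 mm clear between them (a 2.5 mm sheet lies between from x = 35 mm). The tall bottle lies on them with its axis 35 mm up; against the stop, its underside is at x = 25 mm. Before the mouth is bare bench.
- stop (a point): Middle of the end stop's face, 35 mm above the bench at the cradle's x = 205 mm. The stop is an upright board, 84 mm wide, 60 mm high. The tall bottle, stood just before the mouth and toppled this way, lands on the rails short of the stop; toppled from more than about 3 mm off the centre line it rolls about its axis as it settles.
- reader: Round code reader fixed to the bench: an upright black turret 56 mm in diameter, 64 mm high, with a clear band all round from 22 to 50 mm. It reads in every direction. Origin: centre of its underside. It stands beside the cradle, about 110 mm along it from the mouth and 105 mm to one side of its centre line: either side.
- short_bottle: Bystander: a bottle like the tall one but only 120 mm high (62 mm in diameter, cap 34 mm). Origin: centre of its underside, z up.
- brush_jar: Bystander: white pot 68 mm in diameter and 95 mm high, with three upright brushes inside its outline up to 205 mm. Origin: centre of its underside, z up.
- spray_can: Bystander: upright spray can 53 mm in diameter, 183 mm high. Origin: centre of its underside, z up.
- tin: Bystander: round metal paint tin 75 mm in diameter, 70 mm high, standing beside the cradle on the side away from the reader, 105 mm from the centre line. Origin: centre of its underside, z up.

How it is judged:
By the outcome, as a careful person would: the job done as asked, in the order asked, and still so for the second after the job is handed in, with the robot touching nothing.
It also fails if it takes over 61 s, if anything falls off the work surface, if the arm or the gripper's body presses on something with over 40 N, if the wrist force passes 120 N, or if a joint passes its speed limit or range.

## Working session

There is one attempt and no reset: what is moved stays moved. The work goes in short steps, Python scripts to look and compute and a tool call to move; the robot and the scene stay as the last step left them, time stands still between calls to the robot, and variables do not carry over. Pictures are saved under pics/ and viewed, at most 10 in all, crops included, and the job is handed in when it is done.

Besides the shell and the picture viewer there is one more tool, called after "Call:" as name(argument=value, ...), one argument or row to a line, values as JSON. jog_arm: Moves the arm, as the interface text tells. Its arguments: {"type":"object","properties":{"motion":{"type":"array"}},"required":["motion"]}

```bash
mkdir -p pics
cat > h.py <<'E'
import numpy as np, cv2
from workcell import env
def calib(n):
    c=env.calibration(n); f=240/np.tan(np.radians(c["vertical_fov"])/2)
    return f,c["cx"],c["cy"],c["k1"],np.array(c["camera_from_world"])
def ray(n,u,v,c=None):
    f,cx,cy,k,T=c or calib(n)
    d=np.array([(u-cx)/f,(v-cy)/f]);p=d.copy()
    for _ in range(30): p=d/(1+k*(p@p))
    R=T[:3,:3];return -R.T@T[:3,3], R.T@np.array([p[0],p[1],1])
def onz(n,u,v,z,c=None):
    o,d=ray(n,u,v,c);return o+d*(z-o[2])/d[2]
def proj(n,P,c=None):
    f,cx,cy,k,T=c or calib(n)
    q=T[:3,:3]@np.array(P)+T[:3,3];p=q[:2]/q[2];p=p*(1+k*(p@p));return p*f+[cx,cy]
def snap(n,name):
    im=env.camera(n);cv2.imwrite(f"pics/{name}.png",im[:,:,::-1]);return im
E
python3 - <<'E'
from h import *
for n in("scene","top"):
    snap(n,n+"0");c=env.calibration(n);print(n,ray(n,320,240),c["vertical_fov"],c["k1"])
print(env.sense())
E
```

```text
scene (array([0.95643711, 0.61299315, 0.67247489]), array([-0.40484639, -0.64787314, -0.64548668])) 57.405936620580405 -0.004366798465440043
top (array([0.47468816, 0.04795144, 1.23609336]), array([ 0.08744248, -0.00690953, -0.99635421])) 46.29568801805028 0.0037504602862815472
{'time_s': 0.1, 'joints': array([-8.42649609e+01,  5.99553556e+00,  5.53157964e+00,  8.96027635e+01,
       -1.35268741e-04,  7.75259905e+01]), 'qvel': array([ 0.07367047, -0.06834086,  0.07382649,  0.02825732, -0.08045752,
       -0.09198326]), 'joint_efforts': array([ 5.47104719e-03, -5.58210754e+01,  5.04716313e+01,  1.32460298e-02,
       -3.21062662e-04,  9.37819209e-06]), 'ee_pos': array([ 0.18746313, -0.56966393,  0.23059723]), 'ee_rot': array([-1.79934826e+02, -1.42790958e-02,  1.82090406e+01]), 'ft_force': array([ 0.6367849 , -0.01554088,  0.33495022]), 'torque': array([ 0.0261437 , -0.01353302,  0.00410364]), 'finger_force': 0.0, 'opening': 1.003056862982453}
```

View pics/top0.png

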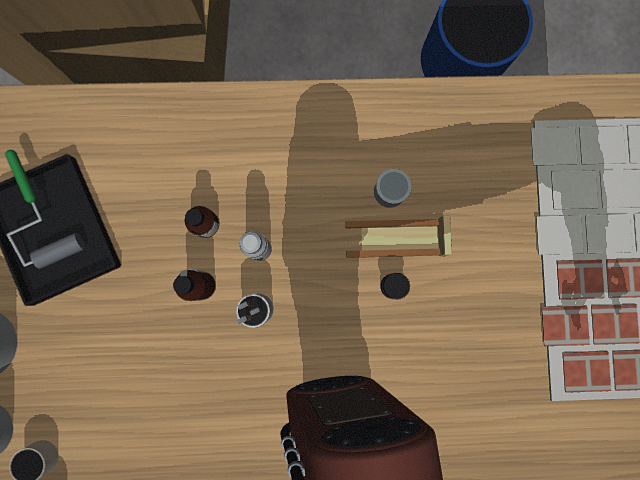

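View pics/scene0.png

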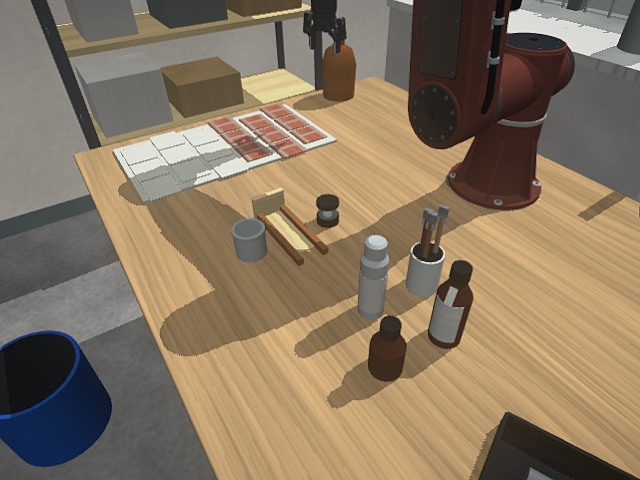

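Top view: cradle runs from its mouth (345,240) right to the stop (447,236). The reader is at (395,286), the tin at (393,187), the tall bottle at (195,285) with its cap at about (183,285), the short bottle at (201,221), the can at (254,245) and the jar at (254,310). The scene view shows the label on the tall bottle at (447,318), with its tongue at (452,296).

Run:
```python
from h import *
t=cv2.imread("pics/top0.png");s=cv2.imread("pics/scene0.png")
a=cv2.resize(t[255:335,160:280],None,fx=5,fy=5,interpolation=cv2.INTER_CUBIC)
b=cv2.resize(s[250:360,400:500],None,fx=4,fy=4,interpolation=cv2.INTER_CUBIC)
cc=np.zeros((600,800,3),np.uint8)
cc[:400,:400]=cv2.resize(t[265:305,168:218],(400,320)).repeat(1,0) if False else cv2.resize(t[262:307,168:218],(400,400*45//45))
cc[:440,400:800]=b
d=cv2.resize(t[210:262,338:458],(400,173));cc[420:593,:400]=d
cv2.imwrite("pics/mix.png",cc)
hsv=cv2.cvtColor(t,cv2.COLOR_BGR2HSV)
g=t.max(2).astype(int);sp=g-t.min(2)
def comp(m,name,x0,y0,x1,y1):
    mm=np.zeros_like(m,np.uint8);mm[y0:y1,x0:x1]=m[y0:y1,x0:x1]
    n,l,st,ce=cv2.connectedComponentsWithStats(mm.astype(np.uint8))
    for i in range(1,n):
        if st[i,4]>25: print(name,st[i],ce[i].round(1))
comp((g<50)&(sp<16),"cap",165,265,200,310)
comp((g<50)&(sp<16),"capS",180,200,220,240)
comp((g<60)&(sp<20),"reader",370,265,420,305)
comp((hsv[:,:,1]>125)&(hsv[:,:,0]<14)&(t[:,:,2]>60),"rail",335,210,460,262)
comp((t[:,:,2]>130)&(hsv[:,:,0]>18)&(hsv[:,:,0]<45),"sheet",335,210,460,262)
for n,u,v in(("mouth",345,240),("cap",183,285)):print(n,onz("top",u,v,0.0175 if n=="mouth" else .18))
```

```text
cap [173 275  22  19 309] [183.2 284.4]
capS [185 208  20  19 268] [194.3 217. ]
capS [212 213   7  11  30] [215.2 217.7]
reader [380 273  30  26 608] [394.7 285.5]
rail [353 219  86   9 380] [397.3 222.7]
rail [347 249  93   8 429] [393.5 252.5]
sheet [444 215   8  40 250] [447.  234.9]
sheet [ 361  226   77   24 1591] [399.5 237.7]
mouth [ 0.58017233 -0.0149962   0.0175    ]
cap [0.4900683  0.29808461 0.18      ]
```

View pics/mix.png

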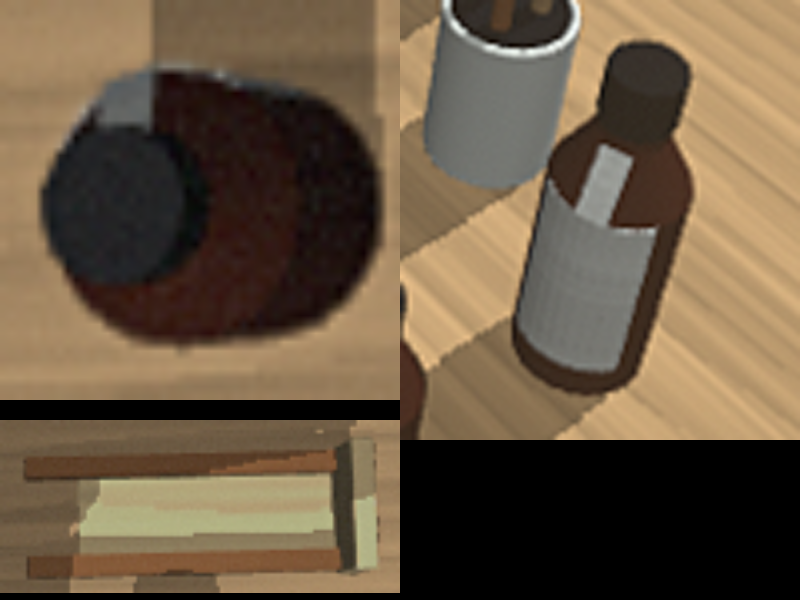

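Mix view: the bottle's cap disc is centred at top pixel (182.8,284.8) and the tongue at about (184,273). In the scene view the tongue's foot is at about (449,304.8) and its top at about (454.5,287.5). The cradle rails and stop are clear in the crop.

```bash
cat > m.py <<'E'
from h import *
def cradle():
    t=cv2.imread("pics/top0.png");hsv=cv2.cvtColor(t,cv2.COLOR_BGR2HSV)
    c=calib("top");L=[]
    # per-column strongest saturation rise = upper edge of each rail
    sat=hsv[:,:,1].astype(float)-0.7*t[:,:,2]
    for (v0,v1) in((213,226),(243,255)):
        P=[]
        for u in range(352,432,2):
            d=np.diff(cv2.GaussianBlur(sat[v0:v1,u-1:u+2].mean(1)[:,None],(1,3),0)[:,0]);i=int(np.argmax(d))
            if 0<i<len(d)-1:
                a,b,e=d[i-1:i+2];o=.5*(a-e)/(a-2*b+e)
            else:o=0
            P.append(onz("top",u,v0+i+.5+o,.0175,c)[:2])
        P=np.array(P)
        for _ in range(3):
            k=np.polyfit(P[:,1],P[:,0],1);r=abs(P[:,0]-np.polyval(k,P[:,1]));P=P[r<max(.0015,1.5*np.median(r))]
        L.append(k);print("edge x= %.4f*y+%.4f n=%d"%(*k,len(P)))
    return L
E
python3 - <<'E'
from m import *
L=cradle()
print("x at y=-.1",[np.polyval(k,-.1) for k in L])
for n,u,v,z in(("mouth far",344.8,223,.0175),("mouth near",345.5,253,.0175),("stop top far",444,216,.06),("stop top near",443.5,254,.06),("reader",394.7,285.5,.064),("tin",393,186.5,.07)):print(n,onz("top",u,v,z).round(4))
o1,d1=ray("top",182.8,284.8);o2,d2=ray("scene",463,267.9)
c=onz("top",182.8,284.8,.18);print("cap",c,onz("scene",463,267.9,.18))
for z,u,v in((.115,449,304.6),(.145,454.4,287.3)):
    p=onz("scene",u,v,z);d=(p-c)[:2];print("tongue scene",p,np.hypot(*d),np.degrees(np.arctan2(d[1],d[0])))
    d=(p-onz("scene",463,267.9,.18))[:2];print("  rel scene cap",np.hypot(*d),np.degrees(np.arctan2(d[1],d[0])))
for z in(.115,.13,.145):
    p=onz("top",184,273,z);d=(p-c)[:2];print("tongue top",z,np.hypot(*d),np.degrees(np.arctan2(d[1],d[0])))
for n,u,v,z in(("jar",254,310,.095),("can",252,243,.183),("short",195,216.5,.12)):print(n,onz("top",u,v,z).round(3))
E
```

```text
edge x= 0.0006*y+0.6225 n=40
edge x= 0.0026*y+0.5575 n=40
x at y=-.1 [np.float64(0.6223880146163346), np.float64(0.5572551275223604)]
mouth far [ 0.6175 -0.0157  0.0175]
mouth near [ 0.5517 -0.0152  0.0175]
stop top far [ 0.6219 -0.2246  0.06  ]
stop top near [ 0.5413 -0.2198  0.06  ]
reader [ 0.478  -0.1135  0.064 ]
tin [ 0.6861 -0.1171  0.07  ]
cap [0.49045071 0.29845228 0.18      ] [0.49386527 0.3064597  0.18      ]
tongue scene [0.51845302 0.31514506 0.115     ] 0.03260028852387301 30.800078543855275
  rel scene cap 0.026076674760024888 19.455219363720943
tongue scene [0.5072236  0.30915921 0.145     ] 0.019898959343789765 32.55201711466892
  rel scene cap 0.01362836726048089 11.424718342959233
tongue top 0.115 0.027447567810480387 28.046863235168843
tongue top 0.13 0.025479166118836258 21.604446358017313
tongue top 0.145 0.023883489108422213 14.1956039173564
jar [0.437 0.177 0.095]
can [0.565 0.168 0.183]
short [0.626 0.288 0.12 ]
```

```bash
cat > plan.py <<'E'
from h import *
import sys
def plan(wps, turn_total, n, op, s=None):
    """wps: list of world xyz (after current); yaw change in deg spread over rows; n rows total"""
    e=env.sense() if s is None else None
    p0=np.array(e["ee_pos"]);yaw=e["ee_rot"][2]
    pts=np.vstack([p0]+[np.array(w) for w in wps]);L=np.r_[0,np.cumsum(np.linalg.norm(np.diff(pts,axis=0),axis=1))]
    q=[np.array([np.interp(L[-1]*i/n,L,pts[:,k]) for k in range(3)]) for i in range(n+1)]
    cur=p0.copy();print("step mm",1000*L[-1]/n,"turn/row",turn_total/n)
    for i in range(n):
        d=(q[i+1]-cur)*1000;c,s_=np.cos(np.radians(yaw)),np.sin(np.radians(yaw))
        r=[round(d[0]*c+d[1]*s_,0),round(d[0]*s_-d[1]*c,0),round(-d[2],0)]
        cur=cur+np.array([r[0]*c+r[1]*s_,r[0]*s_-r[1]*c,-r[2]])/1000
        t=round(-np.radians(turn_total/n),3);yaw-=np.degrees(t)
        print([[int(x) for x in r],t,op],end=",\n" if i%8==7 else ",")
def st():
    e=env.sense();print("t",round(e["time_s"],2),"p",np.round(e["ee_pos"],4),"rot",np.round(e["ee_rot"],2),"F",np.round(e["ft_force"],1),"op",round(e["opening"],3),"j",np.round(e["joints"],1))
E
python3 -c "
from plan import *
plan([(.47,-.25,.28),(.49,.295,.31)],114,24,1)"
```

```text
step mm 40.65295746912182 turn/row 4.75
[[35, -20, -5], np.float64(-0.083), 1],[[36, -18, -4], np.float64(-0.083), 1],[[38, -14, -5], np.float64(-0.083), 1],[[39, -11, -5], np.float64(-0.083), 1],[[40, -8, -4], np.float64(-0.083), 1],[[40, -5, -5], np.float64(-0.083), 1],[[40, -1, -5], np.float64(-0.083), 1],[[40, 2, -4], np.float64(-0.083), 1],
[[40, 5, -5], np.float64(-0.083), 1],[[40, 9, -5], np.float64(-0.083), 1],[[38, 0, -3], np.float64(-0.083), 1],[[39, -12, -3], np.float64(-0.083), 1],[[39, -9, -2], np.float64(-0.083), 1],[[40, -5, -2], np.float64(-0.083), 1],[[41, -3, -2], np.float64(-0.083), 1],[[40, 2, -3], np.float64(-0.083), 1],
[[41, 4, -2], np.float64(-0.083), 1],[[40, 8, -2], np.float64(-0.083), 1],[[39, 11, -2], np.float64(-0.083), 1],[[38, 14, -2], np.float64(-0.083), 1],[[36, 18, -3], np.float64(-0.083), 1],[[35, 20, -2], np.float64(-0.083), 1],[[34, 24, -2], np.float64(-0.083), 1],[[31, 25, -2], np.float64(-0.083), 1],
```

Call:
jog_arm(
  motion=[
    [[35, -20, -5], -0.083, 1],
    [[36, -18, -4], -0.083, 1],
    [[38, -14, -5], -0.083, 1],
    [[39, -11, -5], -0.083, 1],
    [[40, -8, -4], -0.083, 1],
    [[40, -5, -5], -0.083, 1],
    [[40, -1, -5], -0.083, 1],
    [[40, 2, -4], -0.083, 1],
  ],
)

```text
time_s: 0.77
ee_pos: [0.4022, -0.3265, 0.2685]
ee_rot: [180.0, 0.0, 56.5]
ft_force: [0.3, -0.7, 0.1]
opening: 1.001
finger_force: 0.0
```

Call:
jog_arm(
  motion=[
    [[40, 5, -5], -0.083, 1],
    [[40, 9, -5], -0.083, 1],
    [[38, 0, -3], -0.083, 1],
    [[39, -12, -3], -0.083, 1],
    [[39, -9, -2], -0.083, 1],
    [[40, -5, -2], -0.083, 1],
    [[41, -3, -2], -0.083, 1],
    [[40, 2, -3], -0.083, 1],
  ],
)

```text
time_s: 1.43
ee_pos: [0.4778, -0.0283, 0.293]
ee_rot: [-180.0, -0.0, 94.5]
ft_force: [0.7, -0.2, -0.1]
opening: 1.001
finger_force: 0.0
```

Call:
jog_arm(
  motion=[
    [[41, 4, -2], -0.083, 1],
    [[40, 8, -2], -0.083, 1],
    [[39, 11, -2], -0.083, 1],
    [[38, 14, -2], -0.083, 1],
    [[36, 18, -3], -0.083, 1],
    [[35, 20, -2], -0.083, 1],
    [[34, 24, -2], -0.083, 1],
    [[31, 25, -2], -0.083, 1],
  ],
)

```text
time_s: 2.1
ee_pos: [0.4891, 0.2967, 0.31]
ee_rot: [-180.0, -0.0, 132.6]
ft_force: [0.3, -0.5, 0.6]
opening: 0.997
finger_force: 0.0
```

```bash
python3 -c "
from plan import *
st();c=calib('wrist');im=snap('wrist','w1');st();print('cam',ray('wrist',320,240));print(proj('wrist',(.4905,.2985,.18)),proj('wrist',(.4905,.2985,0)))"
```

```text
t 2.1 p [0.4891 0.2967 0.31  ] rot [-179.98   -0.    132.59] F [ 0.3 -0.5  0.6] op 0.997 j [18.2  3.1 10.8 97.7 -0.  65.6]
t 2.15 p [0.4883 0.3023 0.3092] rot [ 1.7996e+02 -1.6000e-01  1.3315e+02] F [-3.6  3.7 -0.6] op 0.996 j [18.6  3.4 11.  97.7  0.2 65.5]
cam (array([0.43957139, 0.35582099, 0.45258317]), array([ 0.19923805, -0.21234059, -0.9566921 ]))
[317.08035255 231.54261012] [318.1666158  189.16810981]
```

View pics/w1.png

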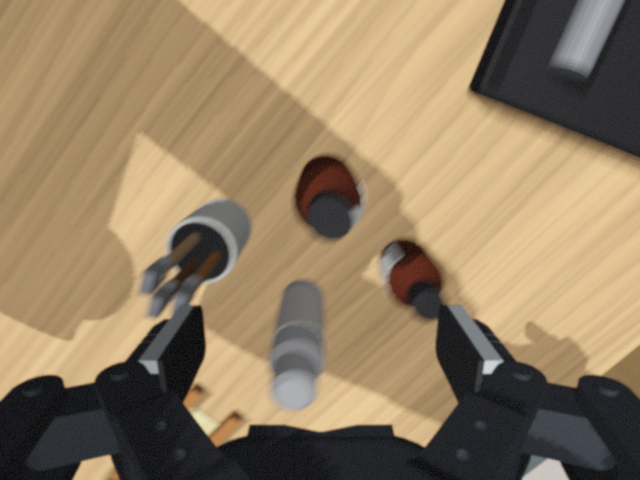

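The wrist picture is blurred by motion: cap at about (330,217), white label edge at right (362,195). I'll retake it now that the arm is still.

Run:
```python
from plan import *
env.camera("wrist")
st();c=calib('wrist');im=snap('wrist','w2');st()
for P in((.4905,.2985,.18),(.494,.3065,.18)):print(proj('wrist',P,c))
np.save("c2.npy",np.array([c[0],c[1],c[2],c[3]]));np.save("T2.npy",c[4])
cv2.imwrite("pics/w2c.png",cv2.resize(im[130:270,260:400,::-1],(600,600),interpolation=cv2.INTER_CUBIC))
b=im[130:270,260:400].astype(int);m=((b.max(2)<75)&(b.max(2)-b.min(2)<22)).astype(np.uint8)
n,l,s,ce=cv2.connectedComponentsWithStats(m)
for i in range(1,n):
    if s[i,4]>60:print(s[i],ce[i]+[260,130])
```

```text
t 2.2 p [0.4885 0.2992 0.3091] rot [-1.7995e+02 -1.0000e-01  1.3283e+02] F [ 1.  -0.9 -0.6] op 1.004 j [18.4  3.2 10.9 97.7  0.1 65.5]
t 2.25 p [0.4889 0.2969 0.3092] rot [-1.7991e+02 -4.0000e-02  1.3260e+02] F [-0.1 -0.1 -0.1] op 0.998 j [18.2  3.1 10.7 97.7  0.  65.6]
[320.15054954 228.10730904]
[331.43333659 223.36968781]
[  41   68   46   50 1788] [323.92561521 222.45917226]
```

View pics/w2c.png

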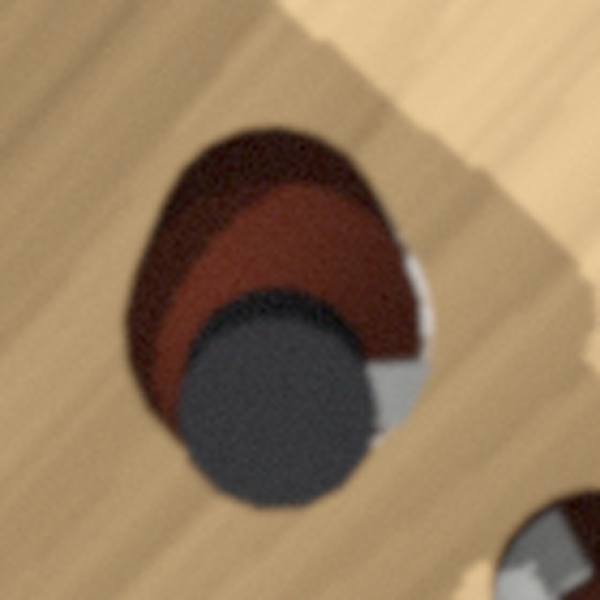

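The still crop shows the cap top disc centred at wrist pixel (324.2,225.3), and the tongue leaving it to the right, with its foot at about (358.8,221.8).

Run:
```python
from plan import *
f=np.load("c2.npy");c=(f[0],f[1],f[2],f[3],np.load("T2.npy"))
C=onz("wrist",324.2,225.3,.18,c)[:2];print("cap wrist",C, "scene px of it",proj("scene",(*C,.18)),"top px",proj("top",(*C,.18)))
X=lambda x,y:(260+x/4.286-.4,130+y/4.286-.4)
# upper tongue edge: two points, with tongue-edge offset 7mm
for q,z in(((425,360),.115),((425,395),.115),((410,425),.115),((407,250),.115)):
    p=onz("wrist",*X(*q),z,c)[:2]-C;print(q,np.hypot(*p)*1000,np.degrees(np.arctan2(p[1],p[0])))
# synth: where tongue base centre/edges should be for azimuths
for a in(10,15,20,25,30,35):
    A=np.radians(a);u=np.array([np.cos(A),np.sin(A)]);w=np.array([-u[1],u[0]])
    out=[]
    for r,z,k in((.0302,.115,.007),(.0302,.115,-.007),(.018,.14,.007)):
        pp=proj("wrist",(*(C+r*u+k*w),z),c);out.append(((pp+.4-[260,130])*4.286).round(0))
    s=[proj("scene",(*(C+r*u),z)).round(1) for r,z in((.031,.115),(.016,.145))]
    print(a,out,s)
```

```text
cap wrist [0.49120372 0.30197302] scene px of it [462.08355396 265.67429804] top px [180.8949197  284.44974274]
(425, 360) 31.468847811700194 30.59375455125158
(425, 395) 33.984827087479864 18.461788150072024
(410, 425) 34.67653697697809 6.801139318773014
(407, 250) 30.925966486878238 73.73043171865095
10 [array([417., 378.]), array([378., 434.]), array([375., 376.])] [array([444.2, 302.5]), array([452.6, 285.6])]
15 [array([421., 366.]), array([388., 424.]), array([377., 367.])] [array([445.6, 303.4]), array([453.3, 286.1])]
20 [array([424., 353.]), array([396., 415.]), array([377., 358.])] [array([447.1, 304.1]), array([454.1, 286.4])]
25 [array([426., 340.]), array([404., 404.]), array([377., 350.])] [array([448.6, 304.8]), array([454.9, 286.8])]
30 [array([427., 327.]), array([410., 393.]), array([377., 341.])] [array([450.2, 305.4]), array([455.7, 287.1])]
35 [array([427., 314.]), array([416., 381.]), array([375., 332.])] [array([451.8, 305.9]), array([456.5, 287.3])]
```

Call:
jog_arm(
  motion=[
    [[2, 5, 20], 0, 1],
    [[0, 0, 35], 0, 1],
    [[0, 0, 35], 0, 1],
    [[0, 0, 35], 0, 1],
    [[0, 0, 25], 0, 1],
    [[0, 0, 12], 0, 1],
    [[0, 0, 0], 0, 1],
    [[0, 0, 0], 0, -1],
  ],
)

```text
time_s: 2.92
ee_pos: [0.4922, 0.2987, 0.149]
ee_rot: [180.0, 0.0, 132.3]
ft_force: [0.7, 0.7, 0.7]
opening: 0.884
finger_force: 0.0
```

Call:
jog_arm(
  motion=[
    [[0, 0, 0], 0, -1],
    [[0, 0, 0], 0, -1],
    [[0, 0, 0], 0, -1],
    [[0, 0, 0], 0, -1],
    [[0, 0, 0], 0, -1],
    [[0, 0, 0], 0, -1],
    [[0, 0, 0], 0, -1],
    [[0, 0, 0], 0, -1],
  ],
)

```text
time_s: 3.58
ee_pos: [0.4928, 0.2995, 0.1501]
ee_rot: [179.9, 0.1, 132.3]
ft_force: [-1.9, -0.3, 6.0]
opening: 0.377
finger_force: 59.4
```

```bash
python3 -c "
from plan import *
plan([(.4928,.2995,.372),(.5817,.0232,.372)],160,24,-1)"
```

```text
step mm 21.34064997432884 turn/row 6.666666666666667
[[0, 0, -21], np.float64(-0.116), -1],[[0, 0, -22], np.float64(-0.116), -1],[[0, 0, -21], np.float64(-0.116), -1],[[0, 0, -21], np.float64(-0.116), -1],[[0, 0, -22], np.float64(-0.116), -1],[[0, 0, -21], np.float64(-0.116), -1],[[0, 0, -21], np.float64(-0.116), -1],[[0, 0, -22], np.float64(-0.116), -1],
[[0, 0, -21], np.float64(-0.116), -1],[[0, 0, -21], np.float64(-0.116), -1],[[0, -13, -9], np.float64(-0.116), -1],[[3, -21, 0], np.float64(-0.116), -1],[[5, -21, 0], np.float64(-0.116), -1],[[8, -20, 0], np.float64(-0.116), -1],[[10, -18, 0], np.float64(-0.116), -1],[[12, -18, 0], np.float64(-0.116), -1],
[[14, -16, 0], np.float64(-0.116), -1],[[16, -15, 0], np.float64(-0.116), -1],[[17, -12, 0], np.float64(-0.116), -1],[[18, -11, 0], np.float64(-0.116), -1],[[20, -8, 0], np.float64(-0.116), -1],[[21, -6, 0], np.float64(-0.116), -1],[[21, -3, 0], np.float64(-0.116), -1],[[21, -1, 0], np.float64(-0.116), -1],
```

Call:
jog_arm(
  motion=[
    [[0, 0, -21], -0.116, -1],
    [[0, 0, -22], -0.116, -1],
    [[0, 0, -21], -0.116, -1],
    [[0, 0, -21], -0.116, -1],
    [[0, 0, -22], -0.116, -1],
    [[0, 0, -21], -0.116, -1],
    [[0, 0, -21], -0.116, -1],
    [[0, 0, -22], -0.116, -1],
  ],
)

```text
time_s: 4.25
ee_pos: [0.4918, 0.2993, 0.3202]
ee_rot: [-180.0, -0.0, -174.2]
ft_force: [-0.4, 0.3, -3.4]
opening: 0.383
finger_force: 60.7
```

Call:
jog_arm(
  motion=[
    [[0, 0, -21], -0.116, -1],
    [[0, 0, -21], -0.116, -1],
    [[0, -13, -9], -0.116, -1],
    [[3, -21, 0], -0.116, -1],
    [[5, -21, 0], -0.116, -1],
    [[8, -20, 0], -0.116, -1],
    [[10, -18, 0], -0.116, -1],
    [[12, -18, 0], -0.116, -1],
  ],
)

```text
time_s: 4.92
ee_pos: [0.5283, 0.1846, 0.3704]
ee_rot: [180.0, -0.0, -121.0]
ft_force: [-0.4, -1.2, -3.2]
opening: 0.377
finger_force: 60.7
```

Call:
jog_arm(
  motion=[
    [[14, -16, 0], -0.116, -1],
    [[16, -15, 0], -0.116, -1],
    [[17, -12, 0], -0.116, -1],
    [[18, -11, 0], -0.116, -1],
    [[20, -8, 0], -0.116, -1],
    [[21, -6, 0], -0.116, -1],
    [[21, -3, 0], -0.116, -1],
    [[21, -1, 0], -0.116, -1],
  ],
)

```text
time_s: 5.58
ee_pos: [0.5807, 0.0219, 0.3703]
ee_rot: [180.0, 0.0, -67.8]
ft_force: [0.3, 0.3, -3.1]
opening: 0.383
finger_force: 60.7
```

Run:
```python
from plan import *
env.camera("top");env.camera("top")
a=snap("top","t3")[:,:,::-1];b=snap("scene","s3")[:,:,::-1];st();w=snap("wrist","w3")[:,:,::-1]
for n in("top","scene","wrist"):print(n,proj(n,(.5828,.021,.22)),proj(n,(.5828,.021,.4)))
cc=np.zeros((600,800,3),np.uint8)
cc[:300,:400]=cv2.resize(a[180:330,220:420],(400,300));cc[300:,:400]=cv2.resize(w,(400,300));cc[:,400:]=cv2.resize(b[60:360,200:400],(400,600))
cv2.imwrite("pics/mix3.png",cc)
```

```text
t 5.78 p [0.5806 0.0227 0.3701] rot [ 1.7997e+02  3.0000e-02 -6.8310e+01] F [-0.2  0.4 -3. ] op 0.383 j [ -10.7    7.7   22.2  104.5    0.  -122.3]
top [330.64842507 229.34906437] [333.45840734 216.58073417]
scene [320.40725186 183.65187172] [318.57501102  89.51467239]
wrist [320.09724395 214.73469424] [319.92025542 343.69338712]
```

View pics/mix3.png

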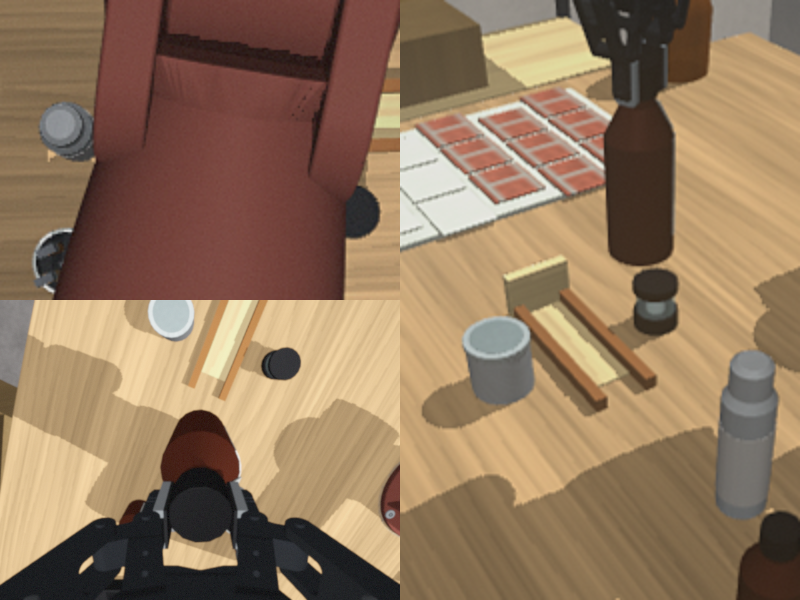

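The bottle hangs upright above the spot before the mouth. In the wrist part the cap is at (200,510) and the label's edge shows on the right, the reader's side. Lowering it now.

Call:
jog_arm(
  motion=[
    [[0, 0, 30], 0, -1],
    [[0, 0, 38], 0, -1],
    [[0, 0, 38], 0, -1],
    [[0, 0, 38], 0, -1],
    [[0, 0, 35], 0, -1],
    [[0, 0, 25], 0, -1],
    [[0, 0, 12], 0, -1],
    [[0, 0, 0], 0, -1],
  ],
)

```text
time_s: 6.5
ee_pos: [0.579, 0.0241, 0.152]
ee_rot: [179.8, 0.1, -68.1]
ft_force: [0.2, -0.0, -3.3]
opening: 0.383
finger_force: 62.5
```

Run:
```python
from plan import *
env.camera("scene");b=snap("scene","s4")[:,:,::-1];w=snap("wrist","w4")[:,:,::-1];st()
```

```text
t 6.65 p [0.5816 0.0231 0.1566] rot [-1.7986e+02 -9.0000e-02 -6.8140e+01] F [-0.2 -0.  -2.3] op 0.38 j [ -10.6    2.5   -5.8   81.5   -0.  -122.4]
```

Call:
jog_arm(
  motion=[
    [[0, 0, 2], 0, -1],
    [[0, 0, 2], 0, -1],
    [[0, 0, 1], 0, -1],
    [[0, 0, 0], 0, -1],
    [[0, 0, 0], 0, -1],
    [[0, 0, 0], 0, -1],
    [[0, 0, 0], 0, -1],
    [[0, 0, 0], 0, -1],
  ],
)

```text
time_s: 7.32
ee_pos: [0.5806, 0.0229, 0.1493]
ee_rot: [-180.0, -0.0, -68.1]
ft_force: [0.3, -0.4, -2.6]
opening: 0.383
finger_force: 62.5
```

Call:
jog_arm(
  motion=[
    [[0, 0, 1], 0, -1],
    [[0, 0, 1], 0, -1],
    [[0, 0, 0], 0, -1],
    [[0, 0, 0], 0, -1],
    [[0, 0, 0], 0, -1],
    [[0, 0, 0], 0, -1],
    [[0, 0, 0], 0, -1],
    [[0, 0, 0], 0, -1],
  ],
)

```text
time_s: 7.98
ee_pos: [0.5813, 0.0224, 0.1491]
ee_rot: [-179.9, -0.1, -68.2]
ft_force: [-2.7, -2.0, 7.7]
opening: 0.378
finger_force: 63.9
```

Call:
jog_arm(
  motion=[
    [[0, 0, 0], 0, 1],
    [[0, 0, 0], 0, 1],
    [[0, 0, 0], 0, 1],
    [[0, 0, 0], 0, 1],
    [[0, 0, 0], 0, 1],
    [[0, 0, -10], 0, 1],
    [[0, 0, -30], 0, 1],
    [[0, 0, -40], 0, 1],
  ],
)

```text
time_s: 8.65
ee_pos: [0.5788, 0.0233, 0.2257]
ee_rot: [179.7, 0.2, -68.1]
ft_force: [0.8, -0.0, 1.7]
opening: 1.002
finger_force: 0.0
```

Call:
jog_arm(
  motion=[
    [[0, 0, -40], 0, 1],
    [[0, 0, -30], 0, 1],
    [[-34, -14, 0], 0, 1],
    [[-34, -14, 0], 0, 1],
    [[-34, -14, 0], 0, 1],
    [[-20, -8, 0], 0, 1],
    [[0, 0, 0], 0, 1],
    [[0, 0, 0], 0, 1],
  ],
)

```text
time_s: 9.32
ee_pos: [0.5815, 0.1559, 0.2978]
ee_rot: [-180.0, -0.0, -68.0]
ft_force: [1.1, 0.0, 0.4]
opening: 0.999
finger_force: 0.0
```

Run:
```python
from plan import *
a=snap("top","t5")[:,:,::-1];b=snap("scene","s5")[:,:,::-1];st();c=calib("wrist");w=snap("wrist","w5")[:,:,::-1]
np.save("c5.npy",np.array(c[:4]));np.save("T5.npy",c[4])
for n in("top","scene","wrist"):print(n,proj(n,(.5828,.021,.0)),proj(n,(.5828,.021,.18)))
cc=np.zeros((600,800,3),np.uint8)
cc[:300,:400]=cv2.resize(a[200:290,290:410],(400,300),interpolation=2);cc[300:,:400]=cv2.resize(w,(400,300));cc[:,400:]=cv2.resize(b[120:270,270:370],(400,600),interpolation=2)
cv2.imwrite("pics/mix5.png",cc)
```

```text
t 9.42 p [0.5817 0.1542 0.2976] rot [-1.7999e+02 -3.0000e-02 -6.8160e+01] F [ 0.4 -1.  -0.9] op 1.001 j [   2.4    7.9   14.6   96.7   -0.  -109.4]
top [328.31656147 239.94481525] [330.15285889 231.60087023]
scene [322.04995892 267.95052624] [320.7466752  201.07780836]
wrist [368.18811833  68.31233682] [402.89948014  31.94691539]
```

View pics/mix5.png

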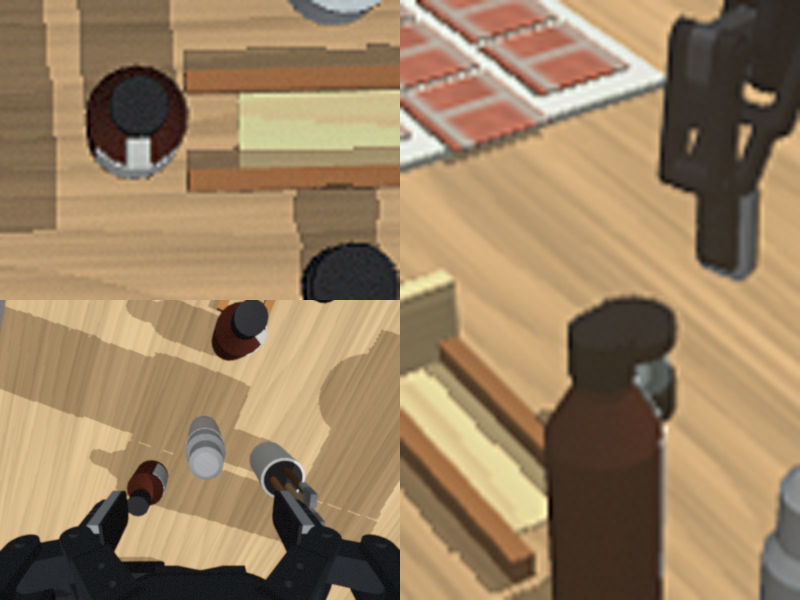

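Mix5: in the top crop the bottle stands before the mouth, cap at (139,105), i.e. top pixel (331.4,231.2). The tongue is at (138.5,152), pixel (331.2,245.3), and points at the reader's side. In the scene crop the bottle is upright.

Run:
```python
from plan import *
t=cv2.imread("pics/t5.png");b=t[200:290,290:410].astype(int)
g=b.max(2);sp=g-b.min(2)
def cc(m,nm,mn=15):
    n,l,s,ce=cv2.connectedComponentsWithStats(m.astype(np.uint8))
    for i in range(1,n):
        if s[i,4]>mn and s[i,0]<40:print(nm,s[i],(ce[i]+[290,200]).round(2))
cc((g<75)&(sp<14),"cap")
m=(g>95)&(sp<28);m[:,:25]=0;m[:,58:]=0;m[:30]=0;cc(m,"white")
for v in range(241,250):print(v,[int(x) for x in t[v,322:342].max(1)])
C=onz("top",331.4,231.2,.18);print("C",C)
for z in(.115,.125,.13,.14):
    p=(onz("top",331.2,245.3,z)-C)[:2];print(z,np.hypot(*p),np.degrees(np.arctan2(p[1],p[0])))
for a in(170,175,180,185,190):
    A=np.radians(a);print(a,[proj("top",(C[0]+r*np.cos(A),C[1]+r*np.sin(A),z)).round(1) for r,z in((.031,.115),(.023,.13),(.019,.1375))])
```

```text
cap [ 33  23  18  18 263] [331.32 231.43]
white [ 29  41  24  13 150] [329.82 247.55]
241 [62, 61, 64, 63, 63, 66, 96, 114, 98, 98, 127, 123, 121, 66, 61, 65, 62, 65, 60, 61]
242 [62, 59, 62, 63, 58, 81, 175, 215, 207, 204, 201, 208, 213, 91, 60, 68, 61, 63, 62, 62]
243 [61, 64, 60, 63, 60, 77, 167, 202, 194, 194, 190, 197, 198, 84, 58, 65, 65, 61, 61, 56]
244 [61, 64, 68, 63, 64, 69, 168, 202, 192, 193, 192, 196, 200, 80, 54, 61, 62, 65, 61, 55]
245 [59, 61, 64, 63, 61, 76, 165, 200, 189, 191, 194, 197, 197, 81, 59, 63, 63, 57, 60, 99]
246 [73, 57, 61, 63, 59, 75, 162, 199, 190, 190, 189, 194, 200, 83, 52, 62, 61, 78, 85, 145]
247 [137, 79, 59, 58, 50, 70, 161, 193, 186, 186, 184, 188, 195, 80, 54, 58, 86, 153, 123, 120]
248 [128, 149, 105, 100, 70, 70, 165, 196, 186, 186, 187, 191, 191, 98, 55, 97, 137, 173, 119, 150]
249 [122, 124, 163, 203, 138, 110, 167, 199, 190, 189, 184, 189, 195, 167, 99, 181, 123, 116, 158, 181]
C [0.58349946 0.01861912 0.18      ]
0.115 0.021687905472780846 -178.4652551206757
0.125 0.022459519239488836 -179.19881381185525
0.13 0.022846636686295975 -179.54698354574774
0.14 0.02362327794421102 179.7909702521623
170 [array([328.4, 249.8]), array([329.1, 245.3]), array([329.5, 243. ])]
175 [array([329.7, 249.9]), array([330.1, 245.4]), array([330.3, 243. ])]
180 [array([331. , 249.9]), array([331.1, 245.4]), array([331.1, 243.1])]
185 [array([332.4, 249.9]), array([332.1, 245.3]), array([332., 243.])]
190 [array([333.7, 249.6]), array([333.1, 245.1]), array([332.8, 242.9])]
```

```bash
python3 -c "
from plan import *
plan([(.583,.062,.298)],-21.85,8,-.62)"
```

```text
step mm 11.484857829638901 turn/row -2.73125
[[11, 4, 0], np.float64(0.048), -0.62],[[11, 4, 0], np.float64(0.048), -0.62],[[11, 3, 0], np.float64(0.048), -0.62],[[11, 2, 0], np.float64(0.048), -0.62],[[11, 2, 0], np.float64(0.048), -0.62],[[12, 2, 0], np.float64(0.048), -0.62],[[11, 1, 0], np.float64(0.048), -0.62],[[12, 0, 0], np.float64(0.048), -0.62],
```

Call:
jog_arm(
  motion=[
    [[11, 4, 0], 0.048, -0.62],
    [[11, 4, 0], 0.048, -0.62],
    [[11, 3, 0], 0.048, -0.62],
    [[11, 2, 0], 0.048, -0.62],
    [[11, 2, 0], 0.048, -0.62],
    [[12, 2, 0], 0.048, -0.62],
    [[11, 1, 0], 0.048, -0.62],
    [[12, 0, 0], 0.048, -0.62],
  ],
)

```text
time_s: 10.13
ee_pos: [0.5829, 0.0606, 0.2975]
ee_rot: [-180.0, -0.0, -90.4]
ft_force: [-0.6, 0.0, -0.0]
opening: 0.192
finger_force: 0.0
```

Call:
jog_arm(
  motion=[
    [[0, 0, 15], 0, -0.62],
    [[0, 0, 30], 0, -0.62],
    [[0, 0, 35], 0, -0.62],
    [[0, 0, 35], 0, -0.62],
    [[0, 0, 22], 0, -0.62],
    [[0, 0, 10], 0, -0.62],
    [[0, 0, 0], 0, -0.62],
    [[0, 0, 0], 0, -0.62],
  ],
)

```text
time_s: 10.8
ee_pos: [0.5833, 0.0617, 0.1513]
ee_rot: [-180.0, -0.0, -90.2]
ft_force: [-0.5, 0.4, 0.4]
opening: 0.193
finger_force: 0.0
```

Call:
jog_arm(
  motion=[
    [[8, 0, 0], 0, -0.62],
    [[9, 0, 0], 0, -0.62],
    [[10, 0, 0], 0, -0.62],
    [[12, 0, 0], 0, -0.62],
    [[12, 0, 0], 0, -0.62],
    [[12, 0, 0], 0, -0.62],
    [[12, 0, 0], 0, -0.62],
    [[12, 0, 0], 0, -0.62],
  ],
)

```text
time_s: 11.47
ee_pos: [0.5827, -0.0261, 0.1502]
ee_rot: [180.0, -0.0, -90.2]
ft_force: [-0.1, -0.7, 0.3]
opening: 0.189
finger_force: 0.0
```

Call:
jog_arm(
  motion=[
    [[5, 0, 0], 0, -0.62],
    [[0, 0, 0], 0, -0.62],
    [[0, 0, 0], 0, -0.62],
    [[-5, 0, -20], 0, -0.62],
    [[-25, 0, -25], 0, -1],
    [[-38, 0, -10], 0, -1],
    [[-38, 0, 0], 0, -1],
    [[-38, 0, 0], 0, -1],
  ],
)

```text
time_s: 12.13
ee_pos: [0.5835, 0.1165, 0.2066]
ee_rot: [-179.9, 0.0, -90.2]
ft_force: [1.0, 0.4, 0.2]
opening: -0.004
finger_force: 0.0
```

Run:
```python
from plan import *
env.camera("top");a=snap("top","t6")[:,:,::-1];b=snap("scene","s6")[:,:,::-1];st()
cc=np.zeros((600,800,3),np.uint8)
cc[:300,:]=cv2.resize(a[195:285,320:460][:,:],(800,514),interpolation=2)[100:400];cc[300:,:400]=cv2.resize(b[170:290,220:380],(400,300),interpolation=2)
cv2.imwrite("pics/mix6.png",cc)
```

```text
t 12.28 p [0.5827 0.1177 0.2054] rot [-1.800e+02  1.000e-02 -8.987e+01] F [-0.4 -0.6  0.4] op 0.003 j [ -1.2   4.8   1.6  86.8   0.  -91.3]
```

View pics/mix6.png

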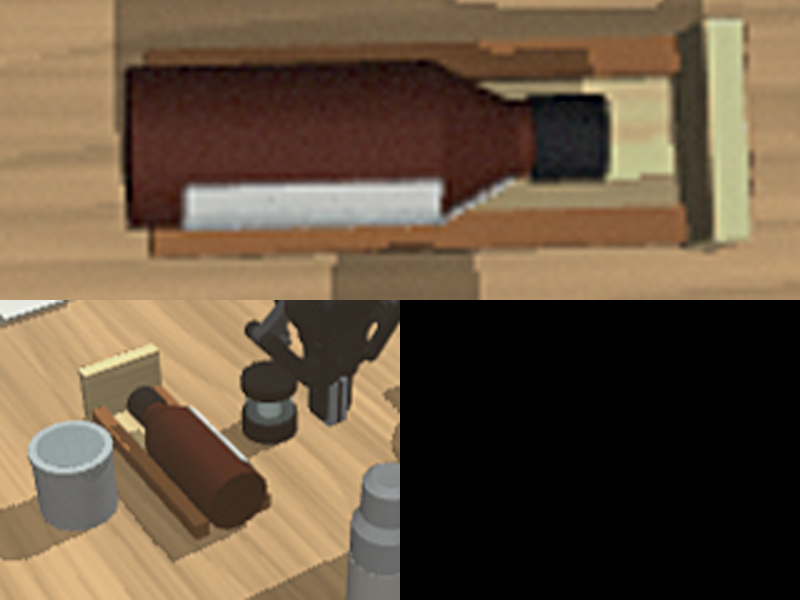

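Mix6: the bottle lies between the rails with the label towards the reader. The underside is at top-crop x=127, the cap's end at 608 and the stop's face near 700. The label's upper edge is at y=182. I'll check the roll and go to the push start.

Run:
```python
from plan import *
c=calib("top")
for u in(360,374,390):
    pass
v=212.5+182/5.714-.4
for r in(-10,-5,0,5,10,15):
    A=np.radians(50+r);print(r,proj("top",(.5829-.031*np.cos(A),-.085,.035+.031*np.sin(A)),c).round(1),end=" ")
print("\nmeas",v)
print("body top/bottom",212.5+65/5.714-.4,212.5+228/5.714-.4,proj("top",(.5829+.031*.97,-.085,.035+.031*.2),c),proj("top",(.5829-.031,-.085,.035),c))
print("underside",onz("top",320+127/5.714,237,.035),"cap end",onz("top",320+608/5.714,237,.035))
plan([(.583,.055,.2)],0,4,-1)
```

```text
-10 [379.2 247.5] -5 [379.3 246.5] 0 [379.4 245.5] 5 [379.4 244.4] 10 [379.4 243.3] 15 [379.5 242.1] 
meas 243.95159257962897
body top/bottom 223.4755687784389 252.00199509975496 [377.62179719 222.9522245 ] [378.33534924 251.51648054]
underside [ 0.58529093 -0.00832498  0.035     ] cap end [ 0.58043618 -0.19008442  0.035     ]
step mm 15.737970317892227 turn/row 0.0
[[16, 0, 1], np.float64(-0.0), -1],[[15, 0, 2], np.float64(-0.0), -1],[[16, 0, 1], np.float64(-0.0), -1],[[16, 0, 1], np.float64(-0.0), -1],
```

Call:
jog_arm(
  motion=[
    [[20, 0, 0], 0, -1],
    [[22, 0, 20], 0, -1],
    [[20, 0, 35], 0, -1],
    [[0, 0, 38], 0, -1],
    [[0, 0, 38], 0, -1],
    [[0, 0, 30], 0, -1],
    [[0, 0, 16], 0, -1],
    [[0, 0, 0], 0, -1],
  ],
)

```text
time_s: 12.95
ee_pos: [0.5796, 0.0522, 0.0235]
ee_rot: [179.6, 0.0, -90.2]
ft_force: [-0.8, 0.4, -0.7]
opening: 0.001
finger_force: 0.0
```

Call:
jog_arm(
  motion=[
    [[10, 0, 0], 0, -1],
    [[12, 0, 0], 0, -1],
    [[12, 0, 0], 0, -1],
    [[10, 0, 0], 0, -1],
    [[8, 0, 0], 0, -1],
    [[6, 0, 0], 0, -1],
    [[6, 0, 0], 0, -1],
    [[4, 0, 0], 0, -1],
  ],
)

```text
time_s: 13.62
ee_pos: [0.5838, -0.0157, 0.0297]
ee_rot: [-179.9, 0.1, -90.1]
ft_force: [0.6, 8.1, 4.4]
opening: 0.003
finger_force: 4.3
```

Call:
jog_arm(
  motion=[
    [[2, 0, 0], 0, -1],
    [[2, 0, 0], 0, -1],
    [[2, 0, 0], 0, -1],
    [[2, 0, 0], 0, -1],
    [[2, 0, 0], 0, -1],
    [[1, 0, 0], 0, -1],
    [[0, 0, 0], 0, -1],
    [[0, 0, 0], 0, -1],
  ],
)

```text
time_s: 14.28
ee_pos: [0.5838, -0.0264, 0.0297]
ee_rot: [-179.9, 0.1, -90.1]
ft_force: [0.8, 7.0, 4.6]
opening: -0.001
finger_force: 3.4
```

Run:
```python
from plan import *
st();a=snap("top","t7")[:,:,::-1];st()
```

```text
t 14.28 p [ 0.5838 -0.0264  0.0297] rot [-1.7986e+02  1.0000e-01 -9.0130e+01] F [0.8 7.  4.6] op -0.001 j [-1.550e+01  6.800e+00 -1.470e+01  6.840e+01  1.000e-01 -1.053e+02]
t 14.33 p [ 0.5838 -0.0264  0.0297] rot [-1.7986e+02  9.0000e-02 -9.0130e+01] F [0.7 7.  3.7] op -0.004 j [-1.550e+01  6.800e+00 -1.470e+01  6.840e+01  1.000e-01 -1.053e+02]
```

Call:
jog_arm(
  motion=[
    [[1, 0, 0], 0, -1],
    [[1, 0, 0], 0, -1],
    [[1, 0, 0], 0, -1],
    [[1, 0, 0], 0, -1],
    [[1, 0, 0], 0, -1],
    [[0, 0, 0], 0, -1],
    [[0, 0, 0], 0, -1],
    [[0, 0, 0], 0, -1],
  ],
)

```text
time_s: 15.0
ee_pos: [0.5837, -0.0299, 0.0297]
ee_rot: [-179.9, 0.2, -90.1]
ft_force: [0.3, 14.9, 5.6]
opening: -0.001
finger_force: 7.0
```

Call:
jog_arm(
  motion=[
    [[1, 0, 0], 0, -1],
    [[0, 0, 0], 0, -1],
    [[0, 0, 0], 0, -1],
    [[0, 0, 0], 0, -1],
    [[-10, 0, 0], 0, -1],
    [[-20, 0, 0], 0, -1],
    [[-25, 0, 0], 0, -1],
    [[-25, 0, -10], 0, -1],
  ],
)

```text
time_s: 15.67
ee_pos: [0.5821, 0.0474, 0.0372]
ee_rot: [179.9, -0.0, -90.2]
ft_force: [0.7, 0.1, -0.2]
opening: 0.003
finger_force: 0.0
```

Call:
jog_arm(
  motion=[
    [[0, 0, -30], 0, -1],
    [[0, 0, -40], 0, -1],
    [[0, 0, -40], 0, -1],
    [[0, 0, -40], 0, -1],
    [[0, 0, -40], 0, -1],
    [[-10, 0, -20], 0, -1],
    [[-30, 0, 0], 0, -1],
    [[0, 0, 0], 0, -1],
  ],
)

```text
time_s: 16.33
ee_pos: [0.584, 0.0898, 0.2512]
ee_rot: [-179.7, 0.0, -90.1]
ft_force: [-0.0, 0.6, -0.9]
opening: -0.002
finger_force: 0.0
```

Run:
```python
from plan import *
env.camera("top");a=snap("top","t8")[:,:,::-1];b=snap("scene","s8")[:,:,::-1];st();w=snap("wrist","w8")[:,:,::-1]
cc=np.zeros((600,800,3),np.uint8)
cc[:300,:]=cv2.resize(a[195:285,320:460][:,:],(800,514),interpolation=2)[100:400];cc[300:,:400]=cv2.resize(b[170:290,220:380],(400,300),interpolation=2);cc[300:,400:]=cv2.resize(w,(400,300))
cv2.imwrite("pics/mix8.png",cc)
```

```text
t 16.48 p [0.5831 0.087  0.2482] rot [ 1.800e+02 -3.000e-02 -9.013e+01] F [-0.1 -0.1  0.2] op -0.001 j [ -4.2   4.4   5.7  91.3  -0.  -94.1]
```

View pics/mix8.png

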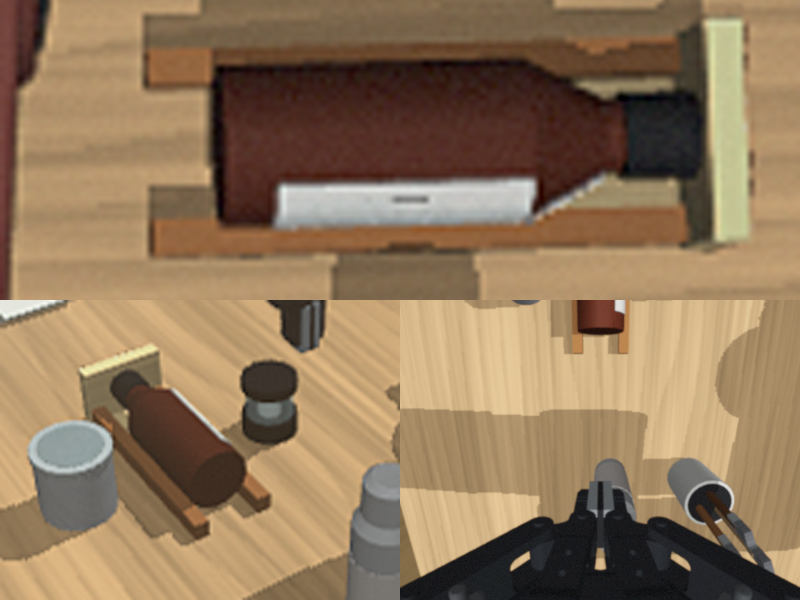

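Mix8: the cap's end (700,135) meets the stop, and the label faces the reader. Its upper edge is at y=180, the body spans 62 to 226, and the tongue is a thin line from (540,215) to (607,178). I'll measure the roll with edges.

Run:
```python
from plan import *
from scipy.optimize import brentq,least_squares
c=calib("top")
t=cv2.imread("pics/t8.png").astype(float)
def edge(prof,v0,sgn):
    d=sgn*np.diff(cv2.GaussianBlur(prof[:,None],(1,3),0)[:,0]);i=int(np.argmax(d));o=0
    if 0<i<len(d)-1:
        a,b,e=d[i-1:i+2];o=.5*(a-e)/(a-2*b+e)
    return v0+i+.5+o
R=[];cols=range(372,410,2)
for u in cols:
    G=t[:,u,0]+t[:,u,1]
    R.append([edge(G[237:250],237,1),edge(t[216:230,u,:].sum(1),216,-1),edge(G[247:257],247,-1)])
R=np.array(R);print("label,far,near",np.median(R,0),R.std(0).round(2))
lab,far,near=np.median(R,0)
u=391;y=onz("top",u,lab,.05,c)[1]
def sil(cx,lo):
    vs=[proj("top",(cx+.031*np.cos(a),y,.035+.031*np.sin(a)),c)[1] for a in np.linspace(-1,4.2,500)];return min(vs) if lo else max(vs)
for nm,val,lo in(("far",far,1),("near",near,0)):print(nm,brentq(lambda x:sil(x,lo)-val,.56,.61))
for cx in(.5815,.5829,.584):
    f=lambda r:proj("top",(cx-.031*np.cos(r),y,.035+.031*np.sin(r)),c)[1]-lab
    print(cx,"upper edge elevation",np.degrees(brentq(f,0,1.5)))
# half angle from upright picture: label rim ends at z=.115
t5=cv2.imread("pics/t5.png").astype(int)
C=onz("top",331.35,231.3,.18,c)[:2]
for v in range(240,251):print(v,[int(x) for x in t5[v,316:328].min(1)],[int(x) for x in t5[v,334:347].min(1)])
for h in(45,50,55):print(h,[proj("top",(C[0]+.031*np.cos(np.radians(180+k*h)),C[1]+.031*np.sin(np.radians(180+k*h)),.115),c).round(1) for k in(1,-1)])
# tongue upper edge vs roll (top view)
for r in(-5,0,5,10,15,20):
    o=[]
    for ax,rad in((.115,.031),(.13,.023)):
        A=np.radians(r)+np.arcsin(.007/rad);yy=-.0415-ax
        o.append(proj("top",(.5825-rad*np.cos(A),yy,.035+rad*np.sin(A)),c).round(1));o.append(max(proj("top",(.5825-rad*np.cos(a),yy,.035+rad*np.sin(a)),c)[1] for a in np.linspace(-.6,.6,50)).round(1))
    print(r,o)
```

```text
label,far,near [244.02659574 222.47580645 251.25      ] [0.27 0.24 0.21]
far 0.582845303451835
near 0.58283780070383
0.5815 upper edge elevation 58.332334815172125
0.5829 upper edge elevation 55.39663724265401
0.584 upper edge elevation 53.02800908925546
240 [7, 21, 25, 24, 27, 14, 25, 25, 24, 23, 24, 20] [32, 12, 25, 23, 37, 31, 26, 25, 26, 27, 33, 83, 111]
241 [32, 15, 24, 29, 27, 28, 28, 21, 29, 25, 23, 35] [120, 23, 17, 25, 22, 30, 17, 27, 23, 20, 42, 124, 115]
242 [61, 6, 17, 31, 24, 22, 25, 23, 28, 21, 11, 61] [205, 56, 14, 32, 26, 25, 26, 27, 16, 24, 67, 127, 122]
243 [60, 1, 15, 33, 25, 22, 29, 25, 22, 23, 19, 57] [192, 50, 15, 23, 30, 19, 28, 15, 8, 51, 105, 122, 122]
244 [95, 0, 40, 103, 29, 19, 28, 26, 32, 20, 25, 51] [193, 44, 2, 28, 27, 29, 21, 22, 69, 102, 125, 121, 114]
245 [117, 31, 57, 175, 94, 52, 17, 24, 22, 25, 17, 56] [189, 50, 20, 21, 27, 7, 24, 88, 145, 119, 123, 119, 69]
246 [116, 66, 37, 117, 168, 126, 48, 17, 23, 22, 19, 54] [193, 49, 1, 23, 25, 53, 72, 144, 112, 114, 116, 114, 76]
247 [120, 119, 70, 108, 110, 142, 121, 60, 22, 16, 0, 48] [190, 43, 13, 17, 6
[... 395 characters left out ...]
 103, 107, 107, 106, 67]
45 [array([341.8, 245.2]), array([319.9, 245.8])]
50 [array([342.7, 244.2]), array([319. , 244.8])]
55 [array([343.5, 243.1]), array([318.1, 243.8])]
-5 [array([411.8, 250.5]), np.float64(250.8), array([418.7, 246.5]), np.float64(246.9)]
0 [array([412. , 250.2]), np.float64(250.8), array([418.8, 246.1]), np.float64(246.9)]
5 [array([412.2, 249.8]), np.float64(250.8), array([419. , 245.8]), np.float64(246.9)]
10 [array([412.4, 249.2]), np.float64(250.8), array([419.1, 245.3]), np.float64(246.9)]
15 [array([412.5, 248.6]), np.float64(250.8), array([419.2, 244.8]), np.float64(246.9)]
20 [array([412.7, 247.9]), np.float64(250.8), array([419.3, 244.2]), np.float64(246.9)]
```

The roll is about 5° (upper edge at 55° instead of 50°) and the cap is against the stop, as the push force confirmed. The gripper is clear, so I'm handing in.

```bash
python3 -c "
from plan import *
st();print(env.finish_job())"
```

```text
t 16.53 p [0.583  0.0867 0.2479] rot [ 1.7997e+02 -3.0000e-02 -9.0170e+01] F [0.  0.4 0.1] op -0.002 j [ -4.2   4.4   5.7  91.3  -0.  -94.1]
the job is handed in; nothing more can be done
None
```

I handed the job in at 16.5 s: the tall bottle lies released in the cradle, its cap pushed up against the end stop and its label facing the reader, rolled about 5° upward by my measurement; I steered clear of the four bystanders but did not re-measure them at the end, and no verdict came back.

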